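# Shift the roller stand's gear lever through the H-gate

### The job

A small model car sits on a roller test stand whose gear lever stands in one of the outer slots of its gate. Push the lever with the fingertips out of that slot, across the neutral channel and fully home into the middle slot on the side towards the car, without running it into any other slot on the way, and leave it there. Only push it, do not pull its knob up, and leave the car, the oil bottle and everything else on the table where they are.

Things in the scene. Friction and masses are not known exactly. Their poses are not given: they have to be found in the camera images.
- stand: fixed roller test stand: base plate 325 x 235 x 10 mm, a grey gearbox 120 (x) x 110 (y) mm with a steel gate plate on top, a round motor on the gearbox's -y side (to y = -115 mm, 66 mm high), rollers and model car beyond the gearbox at +x. Origin on the table straight below the gate's centre; x points from the gate to the car, y away from the motor, z up
- gate_centre (a point): centre of the gate, on the plate's upper face, 84 mm above the table (axes as the stand's). Three lanes along x at y = +22, 0, -22 mm, each 13 mm wide from x = -30 to +30, joined by a cross channel along y at x = -7 to +7: six slots. The ribs between lanes are 9 mm wide with rounded ends. A 9 mm round stem runs in the gate, pivoting 68 mm below this point
- wanted_slot (a point): middle of the wanted slot, on the plate's upper face: the y = 0 lane on the +x (car) side, 19 mm from the gate's centre. The lever starts in the slot of the y = +22 lane on the -x side
- gear_knob (a point): centre of the lever's knob, a black cylinder 26 mm in diameter, 34 mm tall, 121 mm from the pivot; upright it is 137 mm above the table (underside 120, top 154 mm); it leans with the lever. In the stand's frame it is at about x = 43, y = 0, z = 129 mm when home in the wanted slot, x = 0, y = 0 in neutral in the middle lane, x = 0, y = 39 mm in neutral in the starting lane
- gear_fore (a joint): lean of the lever along the stand's x, rad: 0 in neutral (upright), positive towards the car; the end of a slot is reached at about 0.36 either way. It starts between -0.34 and -0.14. Stiff hinge: about 3 N at the knob moves it, no spring, it stays where it is left
- gear_side (a joint): lean of the lever along the stand's y, rad: 0 in the middle lane, about +0.31 to +0.33 in the starting lane (y = +22 mm), about -0.32 in the lane on the motor side. It can change only while gear_fore is near 0. Stiff like gear_fore
- gear_lift (a joint): how far the knob is pulled up along the stem, m: 0 when down. A spring holds it down with about 11 N; it is a lock-out that must stay down
- car: loose blue model car 155 x 88 mm, 48 mm high, about 0.16 kg, its four wheels lying between the rollers; origin under the middle of its wheels, 155 mm from the gate's centre along the stand's x; its top is 78 mm above the table
- parts_box: fixed clear plastic box with dividers, 200 x 150 x 45 mm, origin at the centre of its underside
- oil_bottle: loose small white bottle, 26 mm in diameter, 62 mm high, standing on the stand's base plate on the +y side of the gearbox (about x = 15, y = 84 mm of the stand); origin at the centre of its underside
- screwdriver: loose screwdriver 170 mm long lying on the green cutting mat
- pliers: loose pliers about 140 mm long, 11 mm high, lying on the cutting mat
- ruler: loose metal ruler 150 x 24 x 5 mm lying on the cutting mat
- screw_jar: loose glass jar 52 mm in diameter, 60 mm high, on the table, left
- spare_tyre: loose rubber tyre, 48 mm in diameter, 20 mm high, lying on the table, right
- battery_tray: loose yellow tray with batteries, 75 x 90 x 17 mm, on the table, right
Not all that is in view belongs to the job. There is more than one size of the car; the one meant has the size given above.

How it is judged:
By the outcome, as a careful person would: the job done as asked, in the order asked, and still so for the second after the job is handed in, with the robot touching nothing.
It also fails if it takes over 45 s, if anything falls off the work surface, if the arm or the gripper's body presses on something with over 40 N, if the wrist force passes 120 N, or if a joint passes its speed limit or range.

### The arm

A 6-joint arm with a two-finger parallel gripper is mounted at the origin on the work surface. World frame = base frame: x ahead of the robot, y to its left, z up, the work surface at z = 0. Lengths are in m, angles in rad, forces in N, time in s.
With the tool pointing down it reaches from about 0.275 to 0.825 m from the base axis. Payload 4.9 kg.
Tool frame: the origin (TCP) lies at the very end of the fingers, on their centre line; the grasp point (between the pads) lies 19 mm behind it; x points along the fingers, z is the direction in which the jaws open and shut, and the axes are right-handed (so a half turn about x gives the same grasp; the last joint's range is limited). The gripper opens to 85 mm and grips with 20 to 120 N. Pads are 22 mm wide; open, the fingers measure 114 mm over their backs; the gripper's body (76 mm by 85 mm) begins 54 mm behind the grasp point. The pads swing forward as they close: fully open they stand 13 mm farther back than shut.
Start: joints at [-1.422, 0.326, -0.193, 1.052, 0, 1.437], TCP at [0.153, -0.528, 0.231] pointing down, gripper open.
Joint ranges: [-2.65, 2.65], [-0.97, 1.79], [-1.3, 1.35], [-1.93, 2.1], [-1.47, 1.37], [-3.14, 3.14]. Speed limits (rad/s): [2.57, 2.57, 3.14, 3.14, 3.14, 3.14].

### API

Orientations are given as a unit quaternion [w, x, y, z].
In Python, from rig import robot gives the robot as it stands. The module is installed in compiled form; this text tells all that it offers.
- The arm moves only by the shell command python3 -m inch 'ROWS' [FORCE]. ROWS is JSON, a list that holds one entry, the list of rows, each a list of 7 numbers: the turn, a rotation vector about the tool's x, y, z in degrees, then the shift along the tool's x, y, z in cm, then the opening, from -1 (shut) to 1 (fully open). In form: [[[ax, ay, az, tx, ty, tz, grip], ...]]. A call has 1 to 20 rows; each row is the pose to reach, as a shift and turn from the pose commanded when the call began, along the tool's axes at that moment; what a row does not reach only later rows make up. A row lasts 1/8 s, in which the tool goes at most 62.5 mm and 10.7 degrees, less where a joint would pass 70% of its speed; a pose out of reach is approached as far as the arm can. A call with a gripper value outside its range is refused whole. The fingers move at their own pace and stop on an object; FORCE is the grip in N (left out, the last holds). Time passes only in rows, so rows that repeat a pose let the fingers close. It gives the time, the measured TCP pose, the force and the opening at its end, in the units of the state.
- robot.get_obs(): the state, without advancing time (a new reading comes with each control period).
- robot.snapshot(name): name is "side" or "top" or "wrist"; returns the picture (420x560x3 uint8, red, green, blue); there is no depth.
- robot.camera_model(name): a dict with "vfov" (degrees; the focal length in pixels is half the picture's height over the tangent of half this angle, whatever the lens; pixels are square), "cx", "cy" (the principal point, pixels), "cam_to_world" (4x4, takes a point from camera to world coordinates). Camera axes: x right, y down, z forward; pixel columns grow to the right and rows downward; lengths in m; the calibration is good to about 2 mm. The wrist camera is an equidistant fisheye: a pixel r from the principal point sees the ray r / f radians off the axis. A picture is of the moment at which its call begins: read the wrist's pose just before it. camera_model takes no time and is no camera call; for the wrist camera it gives the pose at the moment of the call.
- robot.finish_job(): hands the job in, once; it reports no verdict.
The state is a dict: "t": time; "joints": joint angles; "qvel": joint speeds; "joint_torque": joint torques, N m; "tcp_pos": TCP position; "ee_rot": TCP orientation; "force": force on the tool from outside, world axes, zero at the start; "torque": the same for the moment, N m; "finger_gap": finger opening in m.
Only numpy, scipy, OpenCV 4.12 (cv2) and the standard library are available. Lean on these libraries where they do the work, as an engineer would, in place of code of your own. Each camera call takes 0.05 s, during which the arm holds its last target.

## Working session

There is one attempt and no reset: what is moved stays moved. The work goes in short steps, Python scripts to look and compute and a shell command to move; the robot and the scene stay as the last step left them, time stands still between calls to the robot, and variables do not carry over. Pictures are saved under pics/ and viewed, and the job is handed in when it is done.

```bash
mkdir -p pics; python3 - <<'E'
from rig import robot
import cv2,numpy as np
o=robot.get_obs();print({k:np.round(v,4).tolist() for k,v in o.items()})
for n in ["side","top","wrist"]:
    m=robot.camera_model(n);print(n,m["vfov"],m["cx"],m["cy"],np.round(m["cam_to_world"],4).tolist())
    cv2.imwrite(f"pics/{n}0.png",robot.snapshot(n)[:,:,::-1])
E
```

```text
{'t': 0.0, 'joints': [-1.4222, 0.3269, -0.1936, 1.052, -0.0, 1.4366], 'qvel': [0.0009, -0.0007, 0.0021, 0.0004, -0.0007, -0.0009], 'joint_torque': [0.0, -44.3394, 26.2442, 0.0155, -0.0001, 0.0], 'tcp_pos': [0.1534, -0.5276, 0.2305], 'ee_rot': [0.565, 0.425, 0.5659, -0.4241], 'force': [-0.3549, -0.3529, 0.419], 'torque': [0.0048, 0.0089, -0.0293], 'finger_gap': 0.0855}
side 54.91043516148915 277.64983345627746 214.9085106724704 [[-0.7315, -0.3364, 0.593, -0.1546], [-0.6815, 0.3858, -0.6218, 0.7862], [-0.0196, -0.8591, -0.5115, 0.7375], [0.0, 0.0, 0.0, 1.0]]
top 56.377250726473115 281.6051663068768 211.36302802978813 [[-0.0222, -0.9907, 0.1343, 0.4025], [-0.9994, 0.0257, 0.0244, -0.0068], [-0.0276, -0.1337, -0.9906, 1.233], [0.0, 0.0, 0.0, 1.0]]
wrist 65.70646984690485 277.21485066223426 210.4971157739318 [[0.2799, -0.9208, -0.2715, 0.2227], [-0.96, -0.2686, -0.0788, -0.5072], [-0.0003, 0.2827, -0.9592, 0.3731], [0.0, 0.0, 0.0, 1.0]]
```

View pics/top0.png

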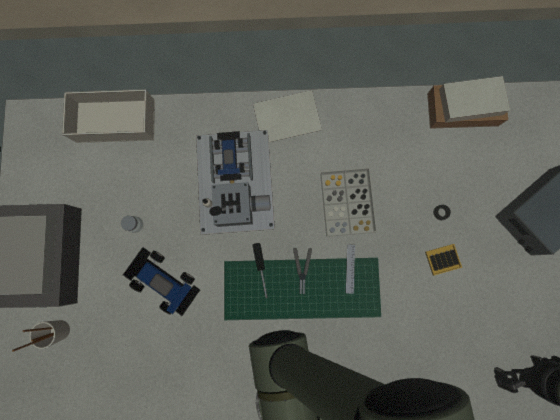

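View pics/side0.png

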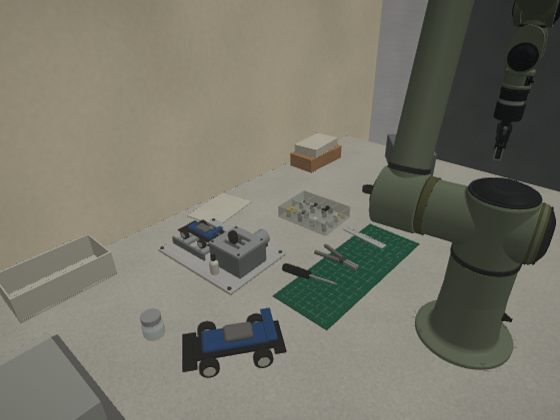

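```bash
python3 - <<'E'
import cv2
a=cv2.imread('pics/top0.png');cv2.imwrite('pics/top0c.png',cv2.resize(a[110:250,180:380],None,fx=4,fy=4,interpolation=2))
a=cv2.imread('pics/side0.png');cv2.imwrite('pics/side0c.png',cv2.resize(a[150:300,180:380],None,fx=4,fy=4,interpolation=2))
E
```

```text
(no output)
```

View pics/top0c.png

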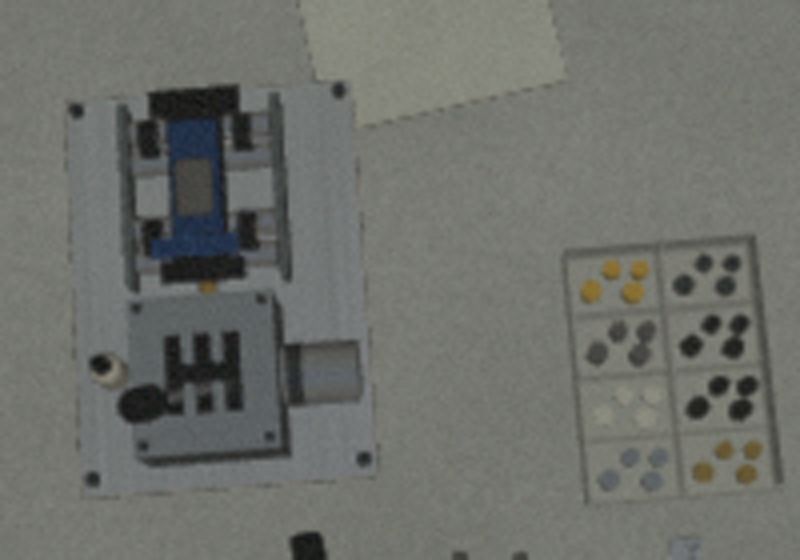

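View pics/side0c.png

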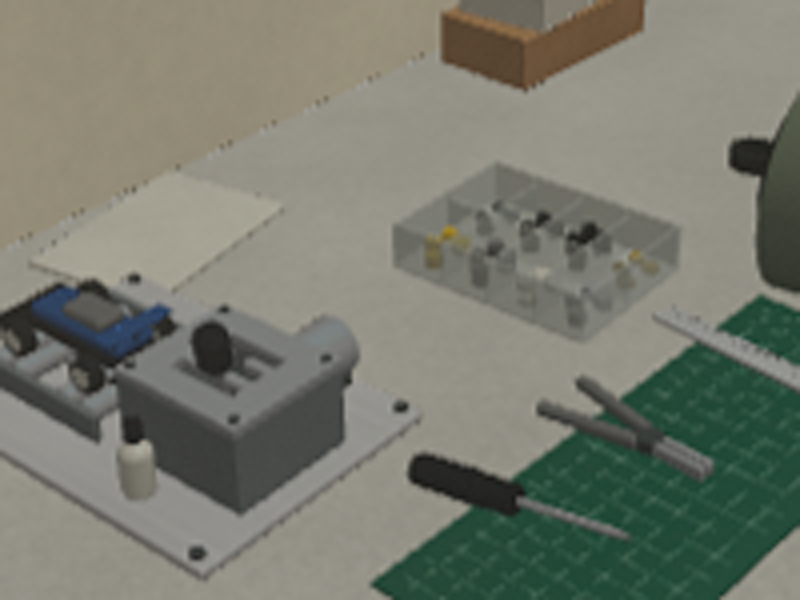

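```bash
cat > h.py <<'E'
import numpy as np
from rig import robot
def ray(n,px,m=None):
    m=m or robot.camera_model(n); T=np.array(m["cam_to_world"]); f=210/np.tan(np.radians(m["vfov"])/2)
    d=np.array([(px[0]-m["cx"])/f,(px[1]-m["cy"])/f,1.])
    if n=="wrist":
        r=np.hypot(d[0],d[1]); d=np.array([d[0]/r*np.sin(r),d[1]/r*np.sin(r),np.cos(r)])
    return T[:3,3],T[:3,:3]@d
def at(n,px,z,m=None):
    o,d=ray(n,px,m); return o+d*(z-o[2])/d[2]
def proj(n,P,m=None):
    m=m or robot.camera_model(n); T=np.array(m["cam_to_world"]); f=210/np.tan(np.radians(m["vfov"])/2)
    p=T[:3,:3].T@(np.array(P)-T[:3,3])
    if n=="wrist":
        th=np.arctan2(np.hypot(p[0],p[1]),p[2]);q=p[:2]/np.hypot(p[0],p[1])*th
    else:q=p[:2]/p[2]
    return q[0]*f+m["cx"],q[1]*f+m["cy"]
E
python3 - <<'E'
from h import *
c=lambda u,v:(180+u/4-.4,110+v/4-.4)
for l,pts,z in (("bolts",[(76,110),(338,90),(363,459),(92,480)],.01),("box bolts",[(137,308),(262,299),(270,437),(143,446)],.084),("gate",[(203,371),(165,336),(239,332),(243,410),(203,335),(206,412)],.084),("knob",[(142,404)],.13)):
    for p in pts: print(l,p,np.round(at("top",c(*p),z)*1000,1))
E
```

```text
bolts (76, 110) [819. 288.  10.]
bolts (338, 90) [829.1  74.4  10. ]
bolts (363, 459) [528.1  59.6  10. ]
bolts (92, 480) [516.8 273.4  10. ]
box bolts (137, 308) [638.5 223.1  84. ]
box bolts (262, 299) [642.7 129.1  84. ]
box bolts (270, 437) [538.5 124.2  84. ]
box bolts (143, 446) [534.2 218.6  84. ]
gate (203, 371) [589.3 173.7  84. ]
gate (165, 336) [616.6 202.1  84. ]
gate (239, 332) [618.1 146.6  84. ]
gate (243, 410) [559.2 144.   84. ]
gate (203, 335) [616.5 173.6  84. ]
gate (206, 412) [558.4 171.6  84. ]
knob (142, 404) [559.1 210.3 130. ]
```

```bash
cat >> h.py <<'E'
from scipy.spatial.transform import Rotation as R
def tool():
    o=robot.get_obs(); return np.array(o["tcp_pos"]),R.from_quat(np.array(o["ee_rot"])[[1,2,3,0]])
YAW=np.radians(2.7); G=np.array([.5885,.1737,0])
RS=R.from_euler('z',YAW)
def S(p): return RS.inv().apply(np.array(p)-G)   # world->stand
def W(p): return RS.apply(np.array(p))+G
E
python3 - <<'E'
from h import *
p,r=tool();print(np.round(r.as_matrix(),3)); print(S(p))
# options: tool z along +-stand x or y
for nm,zv in (("z=+x",[1,0,0]),("z=-x",[-1,0,0]),("z=+y",[0,1,0]),("z=-y",[0,-1,0])):
    z=RS.apply(zv);x=np.array([0,0,-1.]);y=np.cross(z,x)
    Rd=R.from_matrix(np.c_[x,y,z]); t=W([-.080,.038,.231])
    print(nm,np.degrees((r.inv()*Rd).as_rotvec()).round(2),(r.inv().apply(t-p)*100).round(2))
E
```

```text
[[-0.     0.96   0.279]
 [ 0.001  0.279 -0.96 ]
 [-1.     0.    -0.001]]
[-0.46763676 -0.68011792  0.23065636]
z=+x [-7.649e+01 -6.000e-02 -6.000e-02] [ 6.000e-02  5.446e+01 -6.077e+01]
z=-x [ 1.0351e+02 -6.0000e-02  6.0000e-02] [ 6.000e-02  5.446e+01 -6.077e+01]
z=+y [-1.6649e+02  0.0000e+00 -1.2000e-01] [ 6.000e-02  5.446e+01 -6.077e+01]
z=-y [13.51 -0.08 -0.  ] [ 6.000e-02  5.446e+01 -6.077e+01]
```

```bash
python3 -m inch '[[[-9,0,0,0,6,-6.9,-1],[-18,0,0,0,10,-11.4,-1],[-27,0,0,0,14,-16,-1],[-36,0,0,0,18,-20.5,-1],[-45,0,0,0,22,-25.1,-1],[-54,0,0,0,26,-29.6,-1],[-63,0,0,0,30,-34.2,-1],[-72,0,0,0,34,-38.8,-1],[-76.5,0,0,0,38,-43.3,-1],[-76.5,0,0,0,42,-47.9,-1],[-76.5,0,0,0,46,-52.4,-1],[-76.5,0,0,0,50,-57,-1],[-76.5,0,0,0,53.5,-61,-1],[-76.5,0,0,0,53.5,-61,-1],[-76.5,0,0,0,53.5,-61,-1],[-76.5,0,0,0,53.5,-61,-1]]]'
python3 - <<'E'
from h import *
import cv2
p,r=tool();print(S(p),np.round(r.as_matrix(),3),robot.get_obs()["joints"])
m=robot.camera_model("wrist"); a=robot.snapshot("wrist")[:,:,::-1];cv2.imwrite("pics/w1.png",cv2.resize(a,None,fx=1.4,fy=1.4,interpolation=2))
import json;json.dump({k:(v if np.isscalar(v) else np.array(v).tolist()) for k,v in m.items()},open("w1.json","w"))
a=robot.snapshot("side")[:,:,::-1];cv2.imwrite("pics/s1.png",cv2.resize(a[110:310,140:400],None,fx=3,fy=3,interpolation=2))
E
```

```text
t: 2.15
tcp_pos: [0.4965, 0.2057, 0.2313]
ee_rot: [0.707, -0.016, 0.707, 0.016]
force: [0.3, 0.7, 0.2]
finger_gap: -0.0001
[-0.09043296  0.03628873  0.23125349] [[-0.001 -0.046  0.999]
 [-0.     0.999  0.046]
 [-1.    -0.    -0.001]] [ 2.55514662e-01  3.03484080e-01 -2.24910462e-01  1.04314323e+00
 -2.17472145e-04  1.78072788e+00]
```

View pics/w1.png

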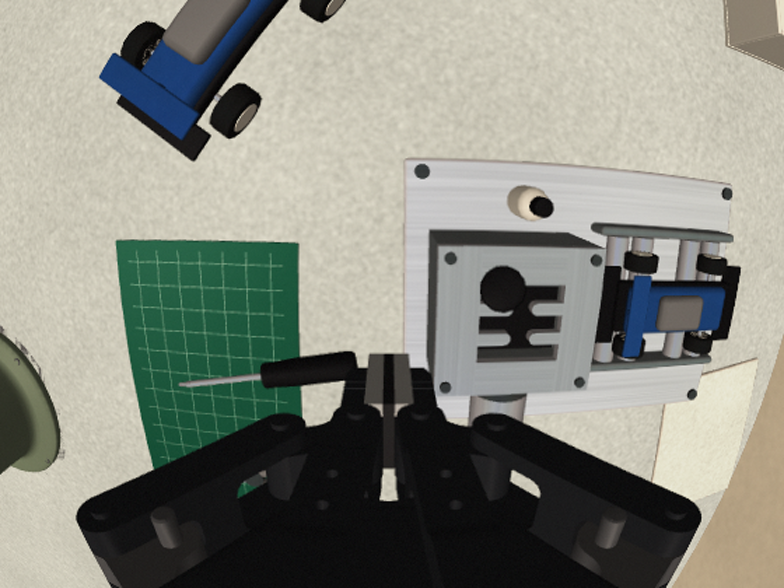

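View pics/s1.png

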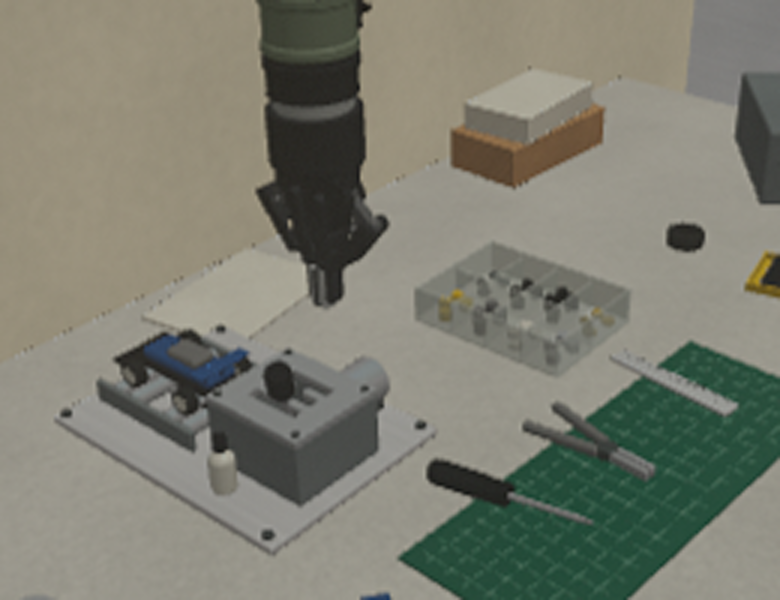

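```bash
python3 - <<'E'
from h import *
import json
m=json.load(open("w1.json"))
c=lambda u,v:((u+.5)/1.4-.5,(v+.5)/1.4-.5)
P=[]
for p in [(450,258),(596,261),(580,382),(445,387)]:
    q=at("wrist",c(*p),.084,m);P.append(q);print(p,(q*1000).round(1))
P=np.array(P);print("centre",P.mean(0),"yaw",np.degrees(np.arctan2(*(P[1]+P[2]-P[0]-P[3])[[1,0]])))
k=at("wrist",c(502,288),.138,m);print("knob",k,S(k))
for d in (-1,1):
  for z in(.231,.235):
    for dx in (.0145,.011): print([np.add(np.multiply(1.4,proj("wrist",W([-.0904+d*dx,.036,z]),m)),0.2).round(0)])
E
```

```text
(450, 258) [536.5 219.3  84. ]
(596, 261) [641.2 223.7  84. ]
(580, 382) [646.6 129.9  84. ]
(445, 387) [541.4 125.   84. ]
centre [0.59142008 0.17449224 0.084     ] yaw 2.5420954323509224
knob [0.55881925 0.21516176 0.138     ] [-0.02769468  0.04281389  0.138     ]
[array([346., 378.])]
[array([356., 378.])]
[array([345., 383.])]
[array([355., 384.])]
[array([429., 378.])]
[array([419., 378.])]
[array([430., 383.])]
[array([420., 384.])]
```

```bash
sed -i 's/radians(2.7)/radians(2.6)/; s/\.5885,\.1737,0/.590,.1741,0/' h.py
python3 -m inch '[[[0,0,0,3,0.3,0,-1],[0,0,0,7,0.3,0,-1],[0,0,0,10,0.3,0,-1],[0,0,0,10,0.3,0.8,-1],[0,0,0,10,0.3,1.6,-1],[0,0,0,10,0.3,1.6,-1]]]'
cat > look.py <<'E'
from h import *
import cv2,sys,json
n=sys.argv[1]
o=robot.get_obs();p,r=tool();print("t",o["t"],"S tcp",(S(p)*1000).round(1),"F",(RS.inv().apply(o["force"])).round(1))
m=robot.camera_model("wrist"); a=robot.snapshot("wrist")[:,:,::-1];cv2.imwrite(f"pics/w{n}.png",cv2.resize(a[120:320,220:480],None,fx=3,fy=3,interpolation=2))
json.dump({k:(v if np.isscalar(v) else np.array(v).tolist()) for k,v in m.items()},open(f"w{n}.json","w"))
if len(sys.argv)>2:
    a=robot.snapshot("side")[:,:,::-1];cv2.imwrite(f"pics/s{n}.png",cv2.resize(a[180:290,150:300],None,fx=5,fy=5,interpolation=2))
E
python3 look.py 2 s
```

```text
t: 3.0
tcp_pos: [0.5151, 0.2108, 0.133]
ee_rot: [0.708, -0.016, 0.706, 0.017]
force: [-0.7, -1.0, 0.1]
finger_gap: 0.0002
t 3.0 S tcp [-73.1  40.  133. ] F [-0.7 -1.   0.1]
```

View pics/w2.png

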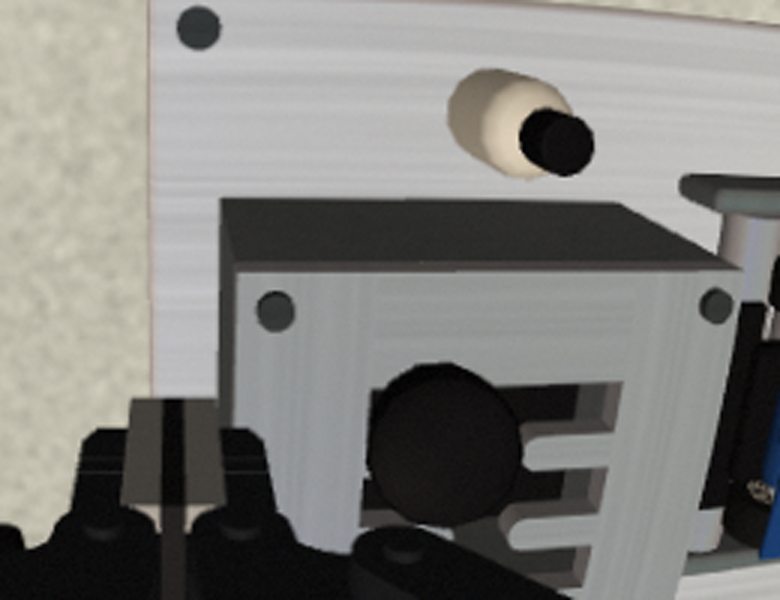

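View pics/s2.png

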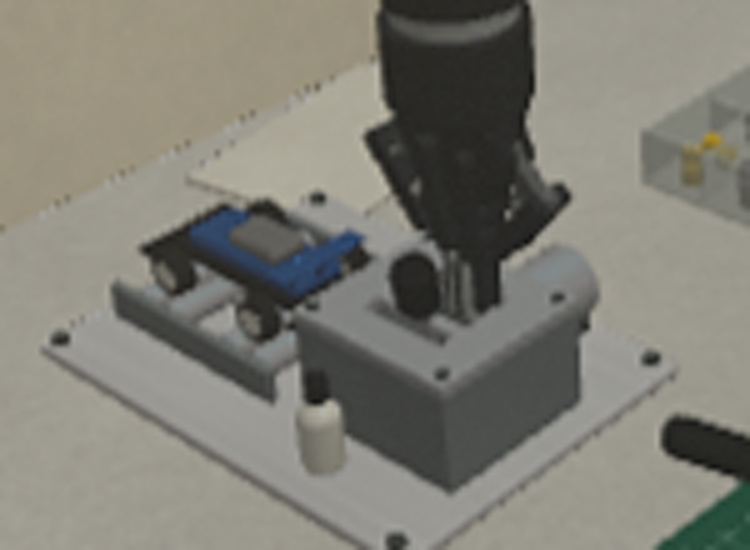

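```bash
python3 -m inch '[[[0,0,0,0.4,0,0.4,-1],[0,0,0,0.4,0,0.8,-1],[0,0,0,0.4,0,1.2,-1],[0,0,0,0.4,0,1.6,-1],[0,0,0,0.4,0,2.0,-1],[0,0,0,0.4,0,2.4,-1],[0,0,0,0.4,0,2.8,-1],[0,0,0,0.4,0,3.2,-1],[0,0,0,0.4,0,3.6,-1],[0,0,0,0.4,0,3.6,-1]]]'
python3 look.py 3 s
```

```text
t: 4.35
tcp_pos: [0.5495, 0.2122, 0.1273]
ee_rot: [0.707, -0.017, 0.707, 0.017]
force: [-1.2, -0.8, 1.1]
finger_gap: 0.0
t 4.35 S tcp [-38.8  39.9 127.3] F [-1.2 -0.8  1.1]
```

View pics/w3.png

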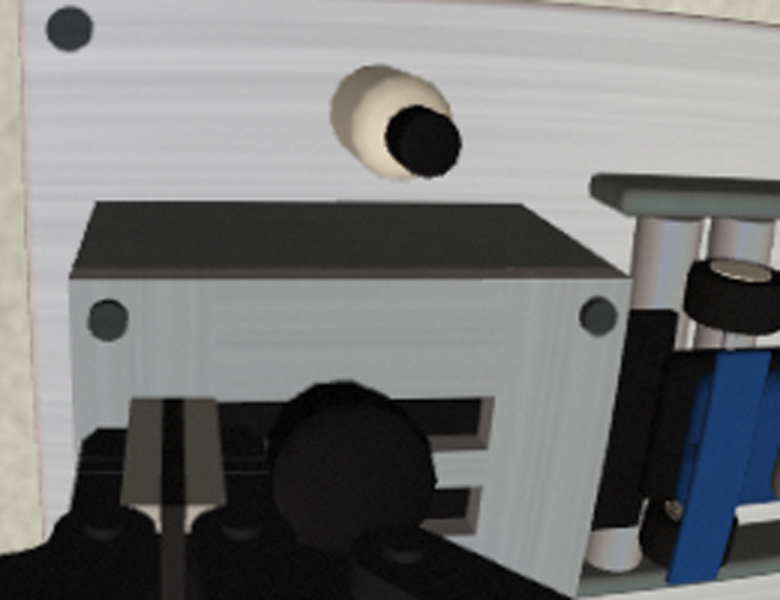

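View pics/s3.png

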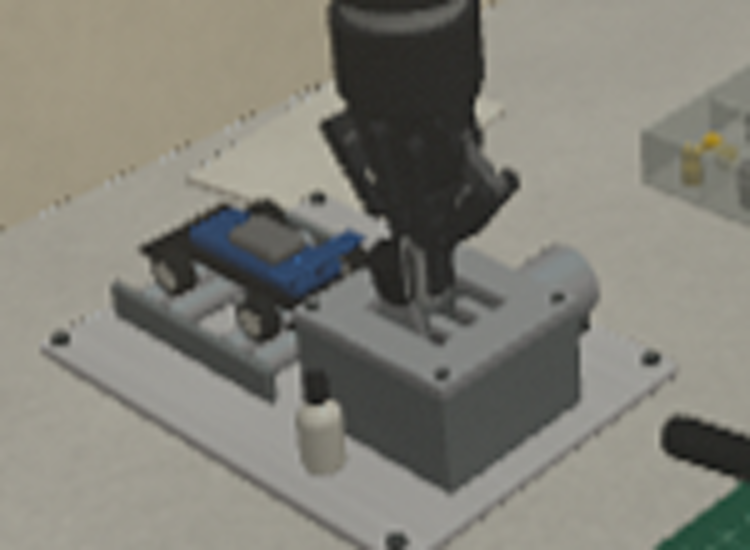

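```bash
cat > kn.py <<'E'
from h import *
import json,sys
def run(n,knob,z,bolts=()):
    m=json.load(open(f"w{n}.json")); c=lambda u,v:(220+(u+.5)/3-.5,120+(v+.5)/3-.5)
    for b in bolts: print("bolt",(S(at("wrist",c(*b),.084,m))*1000).round(1))
    print("knob",(S(at("wrist",c(*knob),z,m))*1000).round(1))
E
python3 - <<'E'
from kn import *
run(2,(443,445),.140,[(276,311),(716,306)])
run(3,(353,470),.146,[(108,320),(598,316)])
E
```

```text
bolt [-51.1  47.5  84. ]
bolt [53.6 47.8 84. ]
knob [-29.8  43.7 140. ]
bolt [-51.5  47.4  84. ]
bolt [53.3 47.8 84. ]
knob [-12.4  46.  146. ]
```

```bash
python3 -m inch '[[[0,0,0,0,0,0.3,-1],[0,0,0,0,0,0.6,-1],[0,0,0,0,0,0.9,-1],[0,0,0,0,0,1.1,-1],[0,0,0,0,0,1.1,-1]]]'
python3 look.py 4 s
```

```text
t: 5.08
tcp_pos: [0.5602, 0.2128, 0.1273]
ee_rot: [0.707, -0.017, 0.707, 0.017]
force: [-0.9, -0.6, 1.5]
finger_gap: 0.0001
t 5.075 S tcp [-28.   40.  127.3] F [-0.9 -0.5  1.5]
```

View pics/w4.png

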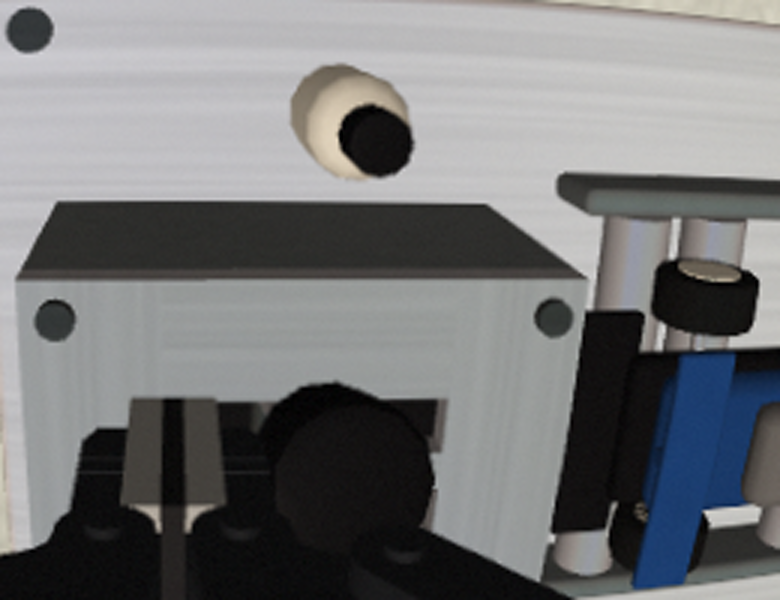

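View pics/s4.png

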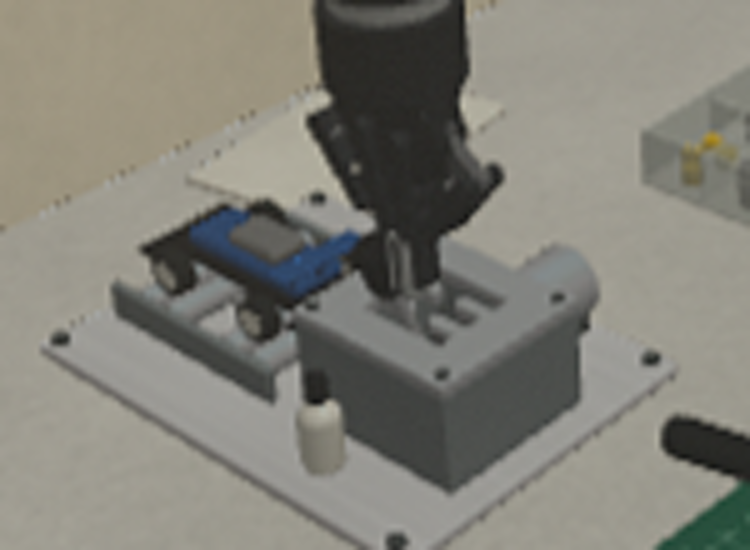

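```bash
python3 - <<'E'
from kn import *
import cv2
run(3,(354,475),.147,[(108,320),(598,316)])
run(4,(355,475),.148,[(54,320),(554,318)])
a=cv2.imread("pics/w4.png");a=cv2.convertScaleAbs(a[360:580,240:460],alpha=5,beta=0);cv2.imwrite("pics/w4k.png",cv2.resize(a,None,fx=2.5,fy=2.5))
E
```

```text
bolt [-51.5  47.4  84. ]
bolt [53.3 47.8 84. ]
knob [-12.4  45.7 147. ]
bolt [-51.8  47.4  84. ]
bolt [53.4 47.6 84. ]
knob [ -1.8  46.4 148. ]
```

View pics/w4k.png

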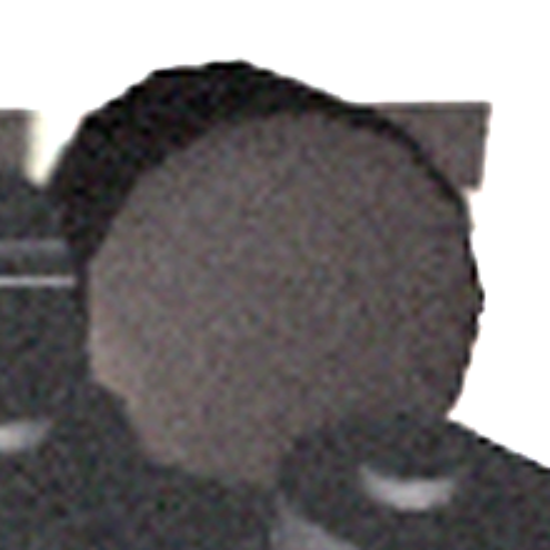

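```bash
python3 -m inch '[[[0,0,0,0,0,0.2,-1],[0,0,0,0,0,0.3,-1],[0,0,0,0,0,0.3,-1],[0,0,0,0,0,-0.5,-1],[0,0,0,0,0,-1.5,-1],[0,0,0,0,0,-1.5,-1]]]'
python3 look.py 5 s
python3 - <<'E'
import cv2
a=cv2.imread("pics/w5.png");cv2.imwrite("pics/w5.png",cv2.convertScaleAbs(a,alpha=2.5))
E
```

```text
t: 5.92
tcp_pos: [0.5438, 0.2121, 0.1273]
ee_rot: [0.707, -0.017, 0.707, 0.017]
force: [0.6, -0.1, -0.0]
finger_gap: -0.0
t 5.925 S tcp [-44.4  40.1 127.3] F [ 0.6 -0.1 -0. ]
```

View pics/w5.png

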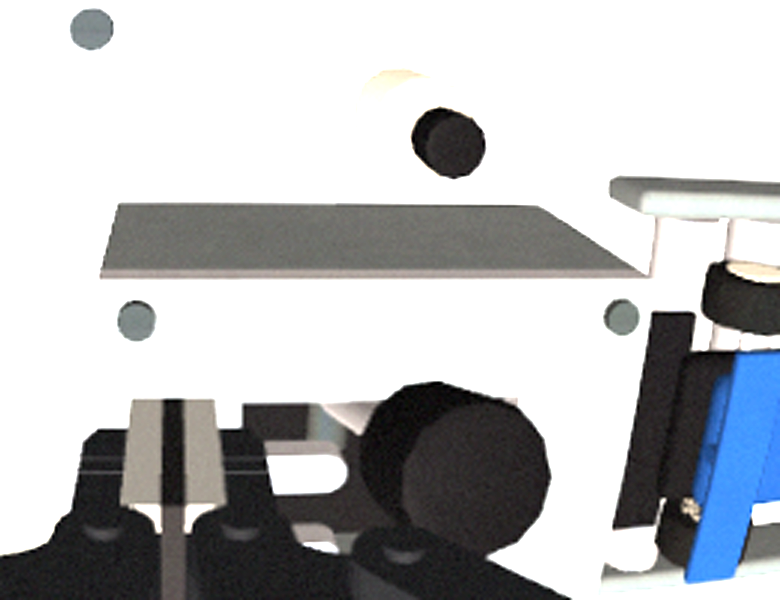

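```bash
python3 - <<'E'
from kn import *
run(5,(477,479),.148,[(137,320),(621,317)])
E
```

```text
bolt [-51.3  47.5  84. ]
bolt [53.3 47.7 84. ]
knob [  0.4  45.1 148. ]
```

View pics/s5.png

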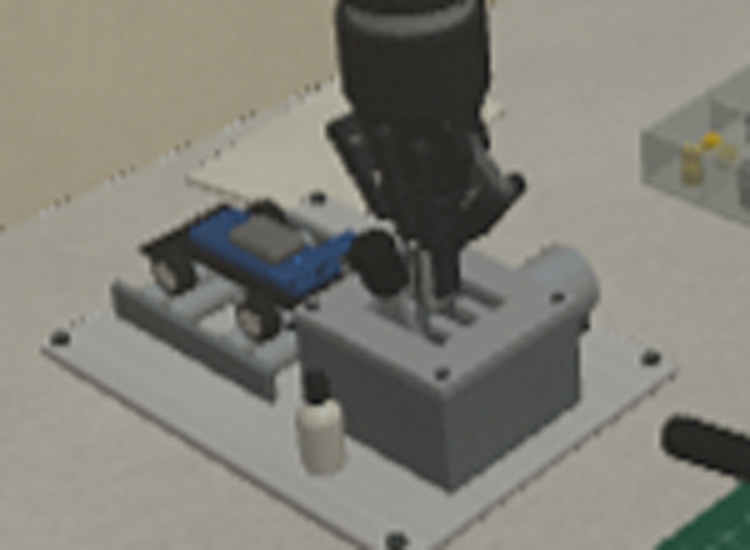

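```bash
python3 -m inch '[[[0,0,0,0,1.5,0,-1],[0,0,0,0,3,0,-1],[0,0,0,0,4.5,0,-1],[0,0,0,0,4.5,2.2,-1],[0,0,0,0,4.5,4.5,-1],[0,0,0,0,4.0,4.5,-1],[0,0,0,0,3.5,4.5,-1],[0,0,0,0,3.0,4.5,-1],[0,0,0,0,2.7,4.5,-1],[0,0,0,0,2.7,4.5,-1]]]'
sed -i 's/a\[120:320,220:480\],None,fx=3,fy=3/np.clip(a[120:380,160:420]*2.2,0,255).astype(np.uint8),None,fx=2.3,fy=2.3/' look.py
sed -i 's#c=lambda.*#c=lambda u,v:(160+(u+.5)/2.3-.5,120+(v+.5)/2.3-.5)#' kn.py
python3 look.py 6 s
```

```text
t: 7.28
tcp_pos: [0.5883, 0.2411, 0.1275]
ee_rot: [0.707, -0.016, 0.707, 0.017]
force: [-0.1, -0.5, -0.2]
finger_gap: -0.0002
t 7.275 S tcp [  1.3  67.  127.5] F [-0.1 -0.5 -0.2]
```

View pics/w6.png

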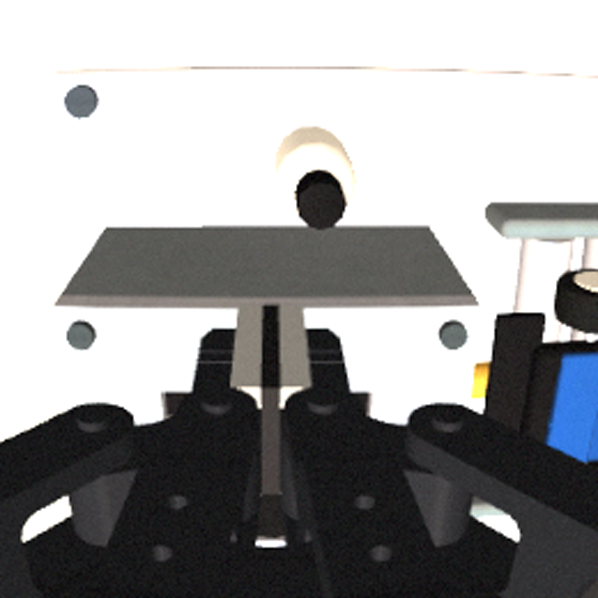

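View pics/s6.png

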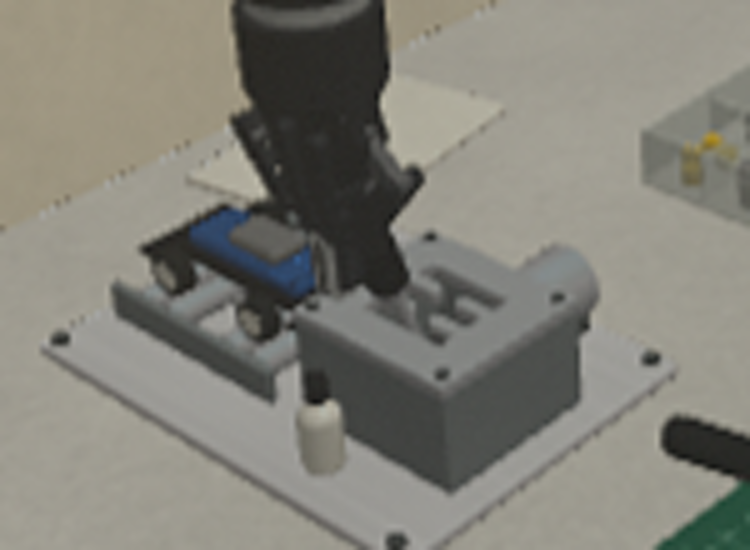

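```bash
python3 -m inch '[[[0,0,0,0,-0.5,0,-1],[0,0,0,0,-1,0,-1],[0,0,0,0,-1.5,0,-1],[0,0,0,0,-2,0,-1],[0,0,0,0,-2.5,0,-1],[0,0,0,0,-3,0,-1],[0,0,0,0,-3.4,0,-1],[0,0,0,0,-3.4,0,-1]]]'
python3 - <<'E'
from h import *
print(S(tool()[0]),RS.inv().apply(robot.get_obs()["force"]))
E
python3 -m inch '[[[0,0,0,0,2,0,-1],[0,0,0,-2,4,0,-1],[0,0,0,-4,5,-2,-1],[0,0,0,-4,5,-5,-1],[0,0,0,-4,3,-8,-1],[0,0,0,-4,1,-8,-1],[0,0,0,-4,0,-8,-1],[0,0,0,-4,0,-8,-1]]]'
python3 look.py 7 s
```

```text
t: 8.38
tcp_pos: [0.59, 0.2066, 0.1271]
ee_rot: [0.707, -0.017, 0.707, 0.016]
force: [0.1, 1.4, 0.9]
finger_gap: 0.0002
[0.00150505 0.03251426 0.12712871] [0.14826493 1.40149491 0.93096572]
t: 9.38
tcp_pos: [0.5112, 0.2031, 0.1673]
ee_rot: [0.707, -0.016, 0.707, 0.016]
force: [0.5, 0.6, -0.0]
finger_gap: 0.0001
t 9.375 S tcp [-77.4  32.6 167.3] F [ 0.5  0.6 -0. ]
```

View pics/w7.png

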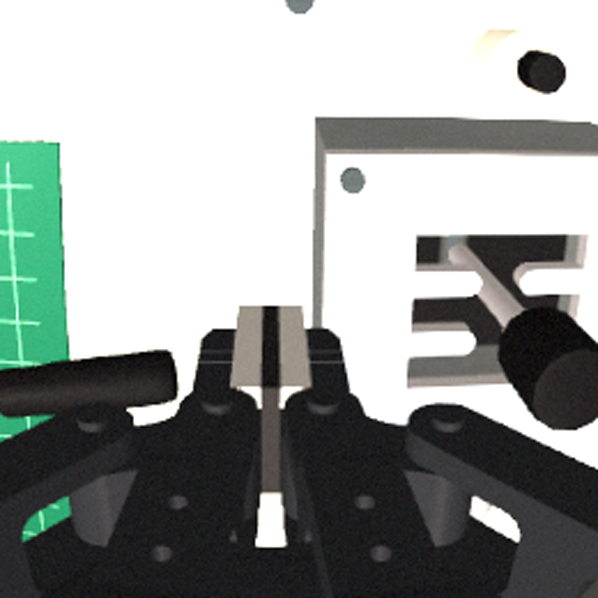

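View pics/s7.png

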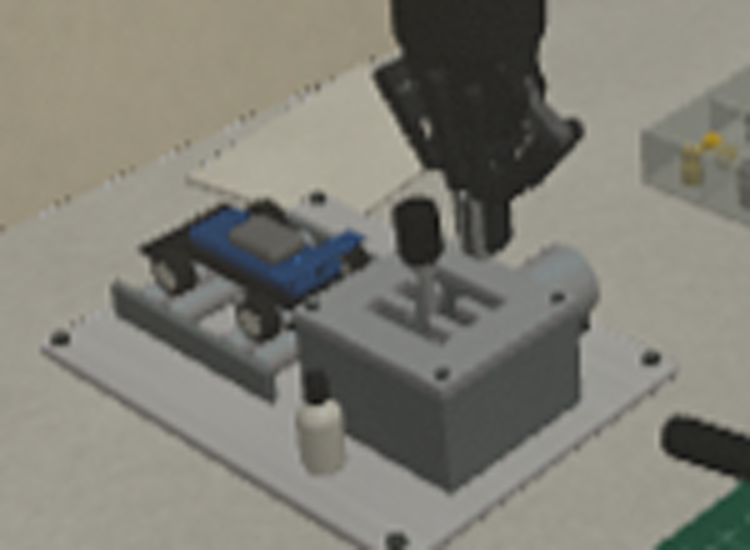

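```bash
python3 - <<'E'
from kn import *
import cv2
run(7,(566,388),.153,[(353,180)])
from h import *
a=robot.snapshot("wrist")[:,:,::-1];a=np.clip(a[200:330,300:480]*3.,0,255).astype(np.uint8);cv2.imwrite("pics/w7k.png",cv2.resize(a,None,fx=4,fy=4,interpolation=2))
a=robot.snapshot("top")[:,:,::-1];a=a[170:220,200:260];cv2.imwrite("pics/t7k.png",cv2.resize(a,None,fx=10,fy=10,interpolation=2))
E
```

```text
bolt [-51.1  47.6  84. ]
knob [ -1.5  10.9 153. ]
```

View pics/w7k.png

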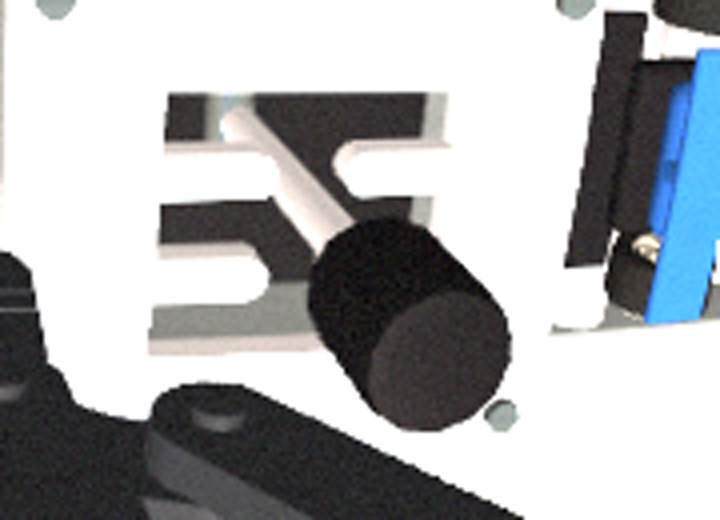

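View pics/t7k.png

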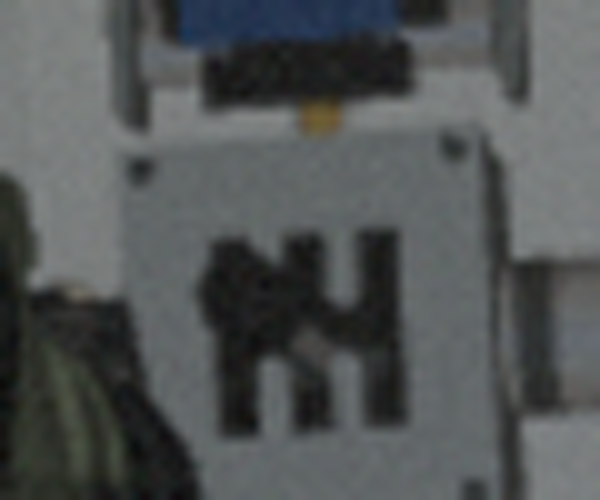

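```bash
python3 -m inch '[[[0,0,0,0,2.5,1,-1],[0,0,0,0,5,4,-1],[0,0,0,0,5,7.8,-1],[0,0,0,2,3.5,7.8,-1],[0,0,0,4,2,7.8,-1],[0,0,0,4,1,7.8,-1],[0,0,0,4,0.4,7.8,-1],[0,0,0,4,0,7.8,-1],[0,0,0,4,-0.4,7.8,-1],[0,0,0,4,-0.7,7.8,-1],[0,0,0,4,-0.9,7.8,-1],[0,0,0,4,-0.9,7.8,-1]]]'
python3 - <<'E'
from h import *
print(S(tool()[0]),RS.inv().apply(robot.get_obs()["force"]))
E
python3 -m inch '[[[0,0,0,0,2,0,-1],[0,0,0,-2,4,0,-1],[0,0,0,-4,5,-2,-1],[0,0,0,-4,5,-5,-1],[0,0,0,-4,3,-8,-1],[0,0,0,-4,1,-8,-1],[0,0,0,-4,0,-8,-1],[0,0,0,-4,0,-8,-1]]]'
sed -i 's/120:380,160:420/120:380,200:460/' look.py; sed -i 's/(160+/(200+/' kn.py
python3 look.py 8 s
```

```text
t: 11.08
tcp_pos: [0.5888, 0.1984, 0.1275]
ee_rot: [0.707, -0.017, 0.707, 0.017]
force: [1.1, 3.0, 1.9]
finger_gap: -0.0002
[-7.26460464e-05  2.42888358e-02  1.27540827e-01] [1.22230535 2.90373982 1.91410007]
t: 12.08
tcp_pos: [0.5096, 0.194, 0.1673]
ee_rot: [0.707, -0.016, 0.707, 0.016]
force: [-0.3, 0.2, 0.2]
finger_gap: -0.0001
t 12.075 S tcp [-79.4  23.5 167.3] F [-0.2  0.2  0.2]
```

View pics/w8.png

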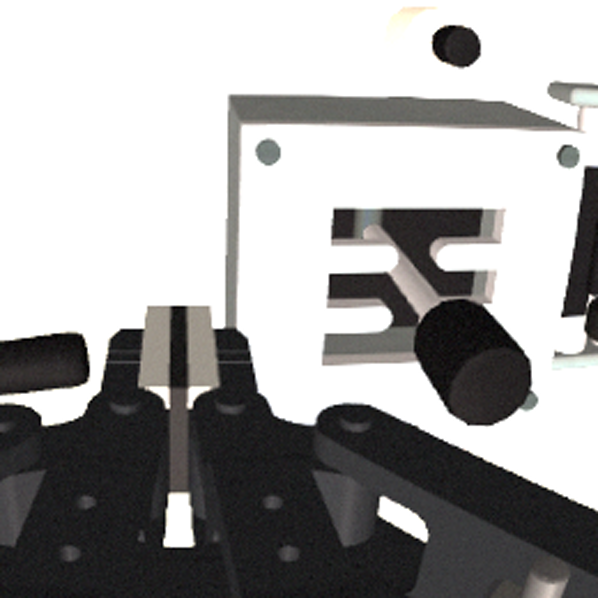

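```bash
python3 - <<'E'
from kn import *
run(8,(490,387),.154,[(268,152),(568,156),(530,401)])
E
```

```text
bolt [-51.2  47.5  84. ]
bolt [53.4 48.  84. ]
bolt [ 55.2 -47.2  84. ]
knob [  0.5   2.5 154. ]
```

View pics/s8.png

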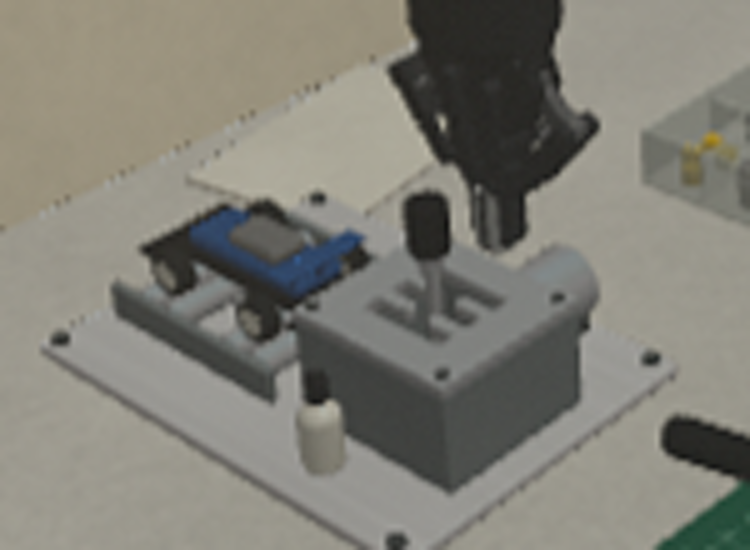

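```bash
python3 -m inch '[[[0,0,0,2,-1.2,0,-1],[0,0,0,4.5,-2.3,0,-1],[0,0,0,4.5,-2.3,1.5,-1],[0,0,0,4.5,-2.3,3,-1],[0,0,0,4.5,-2.3,4,-1],[0,0,0,4.5,-2.3,4.8,-1],[0,0,0,4.5,-2.3,5.3,-1],[0,0,0,4.5,-2.3,5.8,-1],[0,0,0,4.5,-2.3,6.3,-1],[0,0,0,4.5,-2.3,6.3,-1]]]'
python3 look.py 9 s
```

```text
t: 13.42
tcp_pos: [0.5728, 0.1745, 0.1223]
ee_rot: [0.707, -0.017, 0.707, 0.017]
force: [-1.7, 0.5, 0.4]
finger_gap: 0.0004
t 13.425 S tcp [-17.2   1.1 122.3] F [-1.7  0.5  0.4]
```

View pics/w9.png

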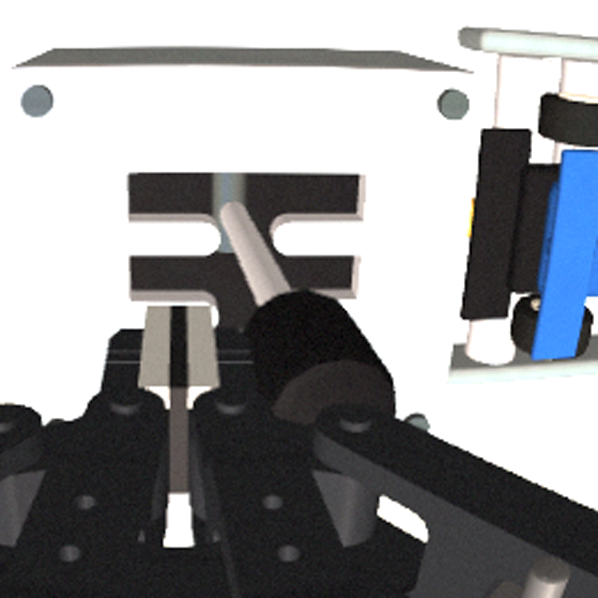

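View pics/s9.png

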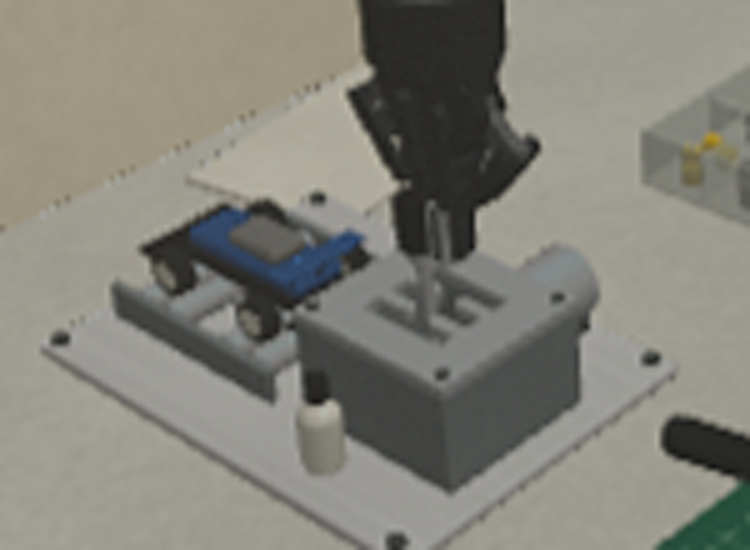

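```bash
python3 -m inch '[[[0,0,0,0,-0.1,0.4,-1],[0,0,0,0,-0.1,0.8,-1],[0,0,0,0,-0.1,1.2,-1],[0,0,0,0,-0.1,1.6,-1],[0,0,0,0,-0.1,2.0,-1],[0,0,0,0,-0.1,2.0,-1]]]'
python3 look.py 10 s
```

```text
t: 14.28
tcp_pos: [0.5931, 0.1741, 0.122]
ee_rot: [0.707, -0.017, 0.707, 0.016]
force: [-0.9, 0.2, -1.2]
finger_gap: 0.0
t 14.275 S tcp [  3.1  -0.2 122. ] F [-0.8  0.3 -1.2]
```

View pics/w10.png

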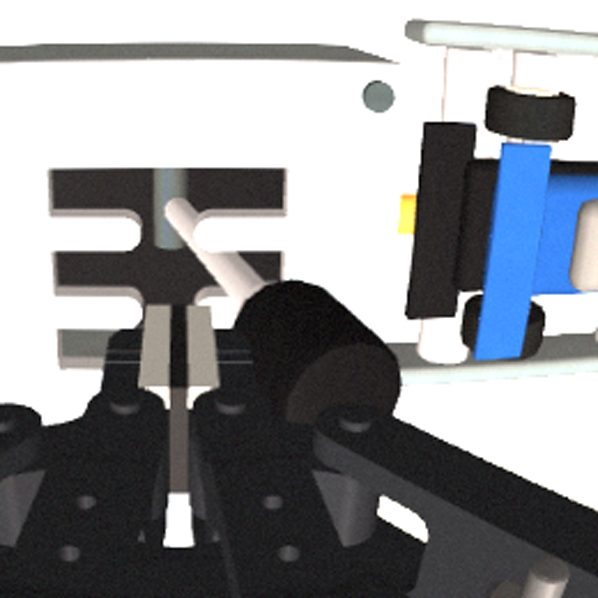

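View pics/s10.png

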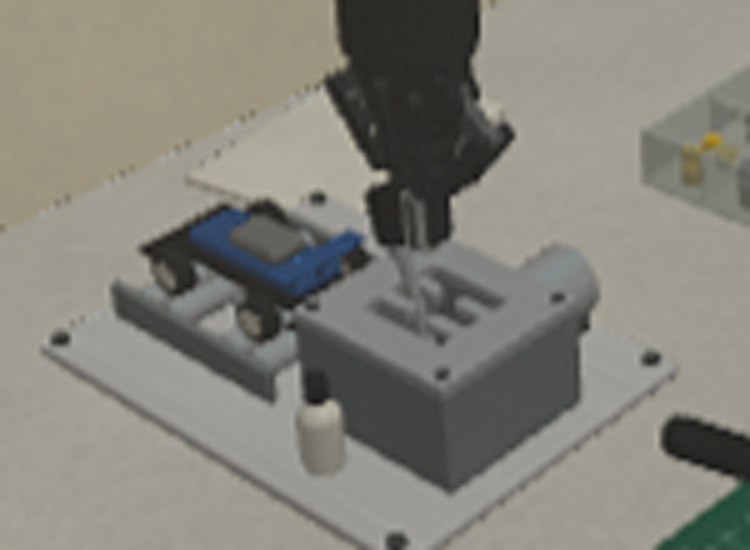

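```bash
python3 -m inch '[[[0,0,0,0,0,0.3,-1],[0,0,0,0,0,0.5,-1],[0,0,0,0,0,0.7,-1],[0,0,0,0,0,0.8,-1]]]'; python3 -m inch '[[[0,0,0,0,0,0.1,-1],[0,0,0,0,0,0.2,-1]]]'; python3 look.py 11 s
```

```text
t: 14.88
tcp_pos: [0.6007, 0.1747, 0.1222]
ee_rot: [0.707, -0.017, 0.707, 0.017]
force: [-2.8, -0.7, -0.3]
finger_gap: -0.0001
t: 15.12
tcp_pos: [0.6027, 0.1748, 0.1223]
ee_rot: [0.707, -0.017, 0.707, 0.017]
force: [-2.0, -0.5, -0.8]
finger_gap: 0.0001
t 15.125 S tcp [1.270e+01 1.000e-01 1.223e+02] F [-2.  -0.4 -0.8]
```

View pics/w11.png

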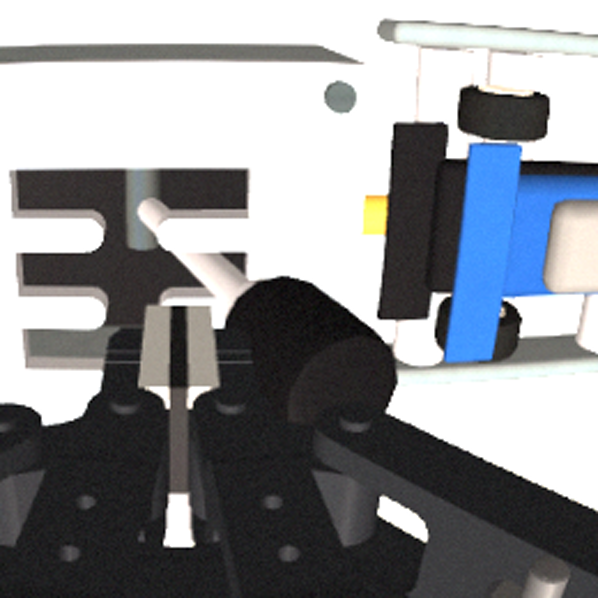

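View pics/s11.png

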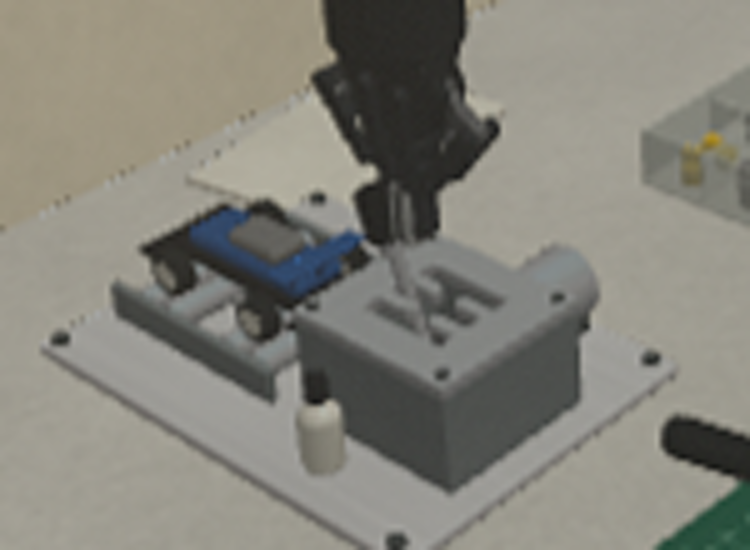

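Not yet at the stop (force is still about 2 N). I'll keep pushing in small steps and watch the force.

```bash
for i in 1; do python3 -m inch '[[[0,0,0,0,0,0.1,-1],[0,0,0,0,0,0.2,-1]]]'|grep -E "tcp|force"; python3 -m inch '[[[0,0,0,0,0,0.1,-1],[0,0,0,0,0,0.2,-1]]]'|grep -E "tcp|force"; done
```

```text
tcp_pos: [0.6047, 0.175, 0.1223]
force: [-2.8, -1.3, -0.7]
tcp_pos: [0.6067, 0.1751, 0.1223]
force: [-1.0, -0.5, -1.1]
```

```bash
python3 -m inch '[[[0,0,0,0,0,0.1,-1],[0,0,0,0,0,0.2,-1]]]'|grep -E "tcp|force"; python3 -m inch '[[[0,0,0,0,0,0.1,-1],[0,0,0,0,0,0.2,-1]]]'|grep -E "tcp|force"; python3 look.py 12 s
```

```text
tcp_pos: [0.6085, 0.1751, 0.1222]
force: [-3.4, -0.1, -1.0]
tcp_pos: [0.6094, 0.1752, 0.1219]
force: [-6.3, 0.0, 0.2]
t 16.225 S tcp [ 19.5   0.2 121.9] F [-6.3  0.3  0.2]
```

View pics/w12.png

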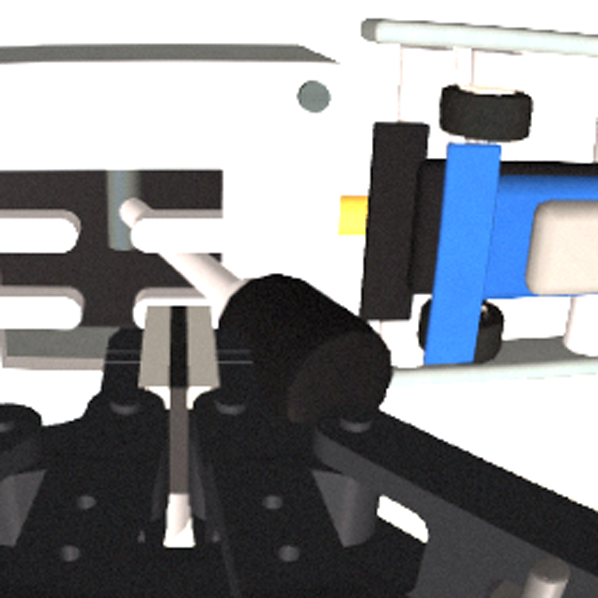

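View pics/s12.png

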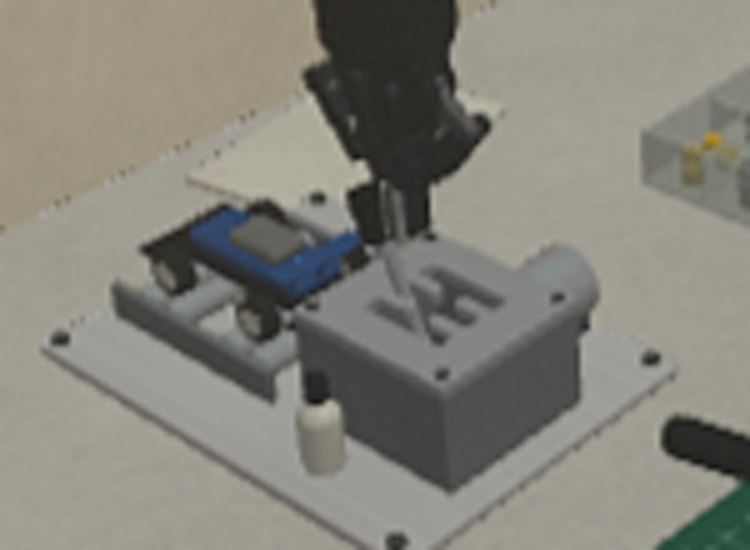

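```bash
python3 -m inch '[[[0,0,0,0,0,0.1,-1],[0,0,0,0,0,0.1,-1]]]'|grep -E "tcp|force"; python3 -m inch '[[[0,0,0,0,0,-0.5,-1],[0,0,0,0,0,-1.5,-1],[0,0,0,-2,0,-4,-1],[0,0,0,-5,2,-7,-1],[0,0,0,-5,3,-10,-1],[0,0,0,-5,3,-10,-1],[0,0,0,-5,3,-10,-1]]]'; python3 look.py 13 s
```

```text
tcp_pos: [0.6097, 0.1752, 0.1218]
force: [-7.6, -0.6, 1.6]
t: 17.45
tcp_pos: [0.5112, 0.2006, 0.1728]
ee_rot: [0.708, -0.017, 0.706, 0.017]
force: [-0.5, 0.3, -1.0]
finger_gap: -0.0001
t 17.45 S tcp [-77.5  30.  172.8] F [-0.5  0.4 -1. ]
```

View pics/w13.png

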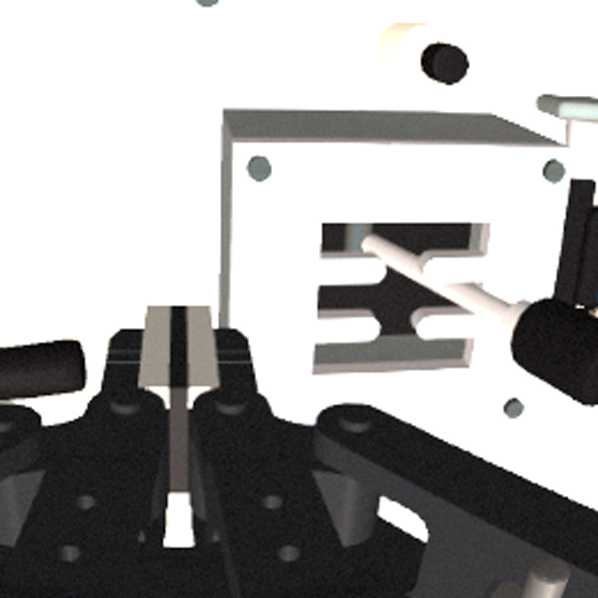

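View pics/s13.png

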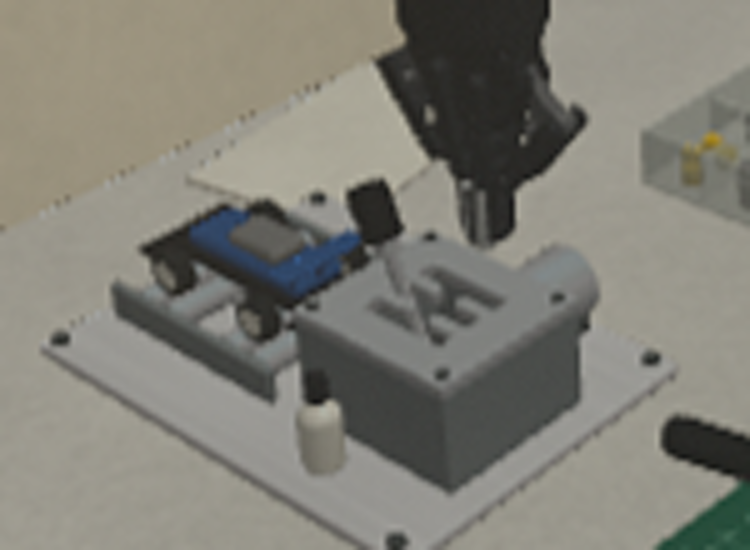

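```bash
python3 - <<'E'
from h import *
import cv2
m=robot.camera_model("wrist");a=robot.snapshot("wrist")[:,:,::-1].copy();a=np.clip(a*2.5,0,255).astype(np.uint8)
big=cv2.resize(a[180:330,340:540],None,fx=4,fy=4,interpolation=2)
for f,col in ((.36,(0,0,255)),(.30,(0,255,0))):
    ax=np.array([np.sin(f),0,np.cos(f)]);u=np.array([np.cos(f),0,-np.sin(f)]);O=np.array([.001,.0003,.016])
    for h in (.104,.138):
        pts=[]
        for t in np.linspace(0,2*np.pi,40):
            q=proj("wrist",W(O+ax*h+.013*(u*np.cos(t)+np.array([0,1,0])*np.sin(t))),m)
            pts.append([(q[0]-340+.5)*4,(q[1]-180+.5)*4])
        cv2.polylines(big,[np.int32(pts)],True,col,1)
cv2.imwrite("pics/chk.png",big)
a=robot.snapshot("top")[:,:,::-1];cv2.imwrite("pics/t13.png",cv2.resize(a[110:250,180:380],None,fx=4,fy=4,interpolation=2))
E
```

```text
(no output)
```

View pics/chk.png

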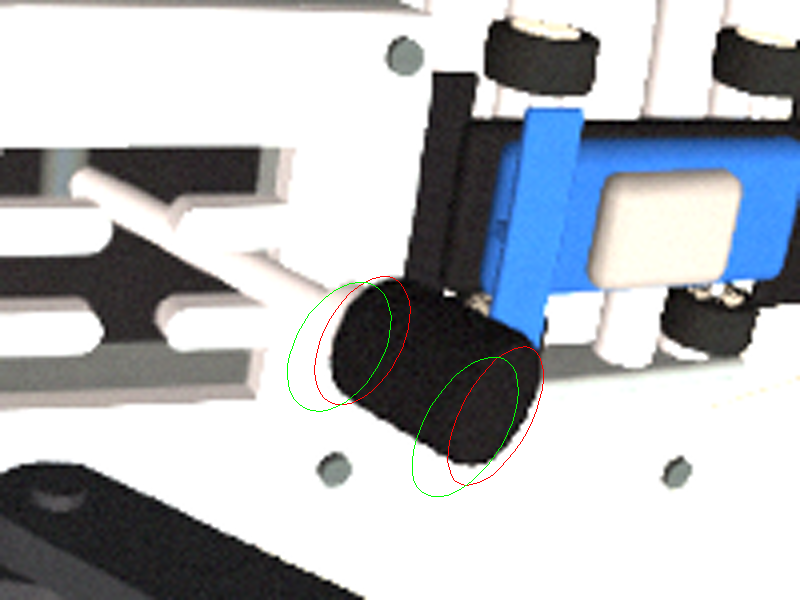

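View pics/t13.png

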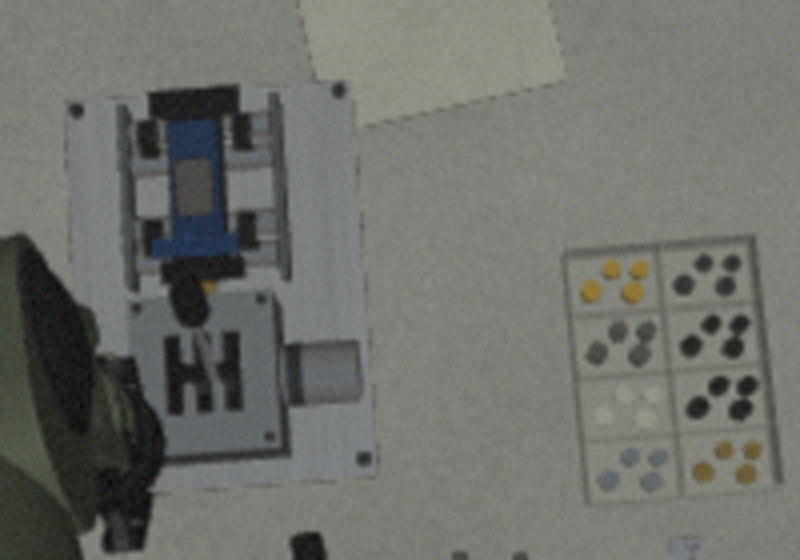

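```bash
python3 -c "
from rig import robot
print(robot.finish_job())"
```

```text
the job is handed in; nothing more can be done
None
```

The lever is fully home in the middle slot on the car side, and I handed the job in at about 17.6 s. With shut fingertips I pushed it along its starting lane to neutral. I then pushed it across the channel in two pushes, checking in between, and finally +x into the wanted slot.

- **Fully home:** at the end the arm stopped following its commands and the push force rose from about 2–3 N to 7.6 N, so the lever was against the slot's end. After I backed off, the wrist picture matched a forward lean of about 0.36 rad, and the top view shows the stem in the middle lane on the car side.
- **Small disagreement:** the knob sits about 3 mm to +y of the lane's centre line. That fits the play of the stem in its lane.
- **Other slots:** at each stop where I looked, the lever was in its lane or the cross channel. It never reached the motor-side lane.
- **Forces:** the highest wrist force I read was about 8 N. I only pushed the knob sideways and never pulled it up.
- **Rest of the scene:** the car looks the same in the top view before and after. The arm hides the oil bottle there, but the side view still shows it standing in place. The gripper finished clear of everything.

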